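Unlock the child-resistant cap of the solvent bottle in the woodshop

TASK

Unlock the child-resistant cap of the tall round metal bottle: press the cap down and, while it is held down, turn it anticlockwise (seen from above) past its catch, about 65 degrees, then let go so that it springs up again, unlocked but still on the bottle. Do not touch the short square tin beside it, which has the same kind of cap.

Things in the scene. Friction and masses are not known exactly. Their poses are not given: they have to be found in the camera images.
- cap_center (a point): Centre, half-way up, of the round ribbed black cap on the tall round aluminium bottle; z up along its axis. Cap 42 mm across, 30 mm high, grippable across any diameter. The bottle (76 mm across) is fixed upright. Its thin neck is bare for 20 mm below the raised cap, down to a sloping shoulder. A white rib on its top, along -x of this point, points at the first of two shoulder studs while locked.
- cap (a joint): Turn of the cap in rad: 0 to 0.06 at the start (locked), growing anticlockwise seen from above, stop at 1.25. The catch blocks it from about 0.17 to 0.87 unless it is pressed down more than 4 mm. Beyond 0.9 it springs up when let go and is unlocked (second stud: 1.1, the value to aim for). Turning takes about 0.04 N m.
- press (a joint): How far the cap is pushed down, in m: 0 up, 0.008 fully down (hard stop). A spring resists with about 6 N at the top and 11 N at the bottom, and lifts the cap again when it is let go, unless it stands under the catch.
- tin: Short square aluminium tin with the same black cap, not to be touched. Fixed on the same pine board, 180 mm from the tall bottle, on either side of it. 68 x 94 mm, 128 mm high over its cap, in a pine holder block 110 x 110 mm that counts as part of it; origin at the centre of its underside, on the board, z up. Its cap's top is 54 mm lower than the bottle's.

How it is judged:
By the outcome, as a careful person would: the job done as asked, in the order asked, and still so for the second after the job is handed in, with the robot touching nothing.
It also fails if it takes over 32 s, if anything falls off the work surface, if the arm or the gripper's body presses on something with over 40 N, if the wrist force passes 120 N, or if a joint passes its speed limit or range.

ROBOT

A 7-joint arm with a two-finger parallel gripper is mounted at the origin on the work surface. World frame = base frame: x ahead of the robot, y to its left, z up, the work surface at z = 0. Lengths are in mm, angles in rad, forces in N, time in s.
With the tool pointing down it reaches from about 425 to 925 mm from the base axis. Payload 6.8 kg.
Tool frame: the origin (TCP) lies midway between the tips of the shut fingers; the grasp point (between the pads) lies 19 mm behind it; z points along the fingers, x is the direction in which the jaws open and shut, and the axes are right-handed (so a half turn about z gives the same grasp; the last joint's range is limited). The gripper opens to 88 mm and grips with 3 to 60 N. Pads are 20 mm wide; open, the fingers measure 115 mm over their backs; the gripper's body (75 mm by 178 mm) begins 61 mm behind the grasp point.
Start: joints at [1.172, 0.477, 0.022, 1.555, -0.011, 1.109, -0.083], TCP at [193.544, -646.675, 222.664] pointing down, gripper open.
Joint ranges: [-2.96, 2.96], [-0.34, 2.1], [-1.41, 1.46], [0.24, 2.44], [-1.37, 4.51], [0.17, 1.92], [-2.96, 2.96]. Speed limits (rad/s): [2.39, 2.39, 3.14, 3.14, 3.14, 3.14, 3.14].

INTERFACE

Orientations are given as a unit quaternion [x, y, z, w].
In Python, from workcell import env, vision, workorder gives the robot as it stands.
- The arm moves only by the shell command python3 -m pendant 'ROWS' [FORCE]. ROWS is text: rows parted by semicolons, each of 7 numbers parted by spaces: the shift along the tool's x, y, z in mm, then the turn, a rotation vector about the tool's x, y, z in rad, then the finger opening in mm, from 0 to 87.8. A call has 1 to 12 rows; each row is the pose to reach, as a shift and turn from the pose measured when the call began, along the tool's axes at that moment; what a row does not reach only later rows make up. A row lasts 1/10 s, in which the tool goes at most 50 mm and 8.59 degrees, less where a joint would pass 70% of its speed; a pose out of reach is approached as far as the arm can. A call with a gripper value outside its range is refused whole. The fingers move at their own pace and stop on an object; FORCE is the grip in N (left out, the last holds). Time passes only in rows, so rows that repeat a pose let the fingers close. It gives the time, the measured TCP pose, the force and the opening at its end, in the units of the state.
- env.observe(): the state, without advancing time (a new reading comes with each control period).
- vision.capture(name): name is "scene" or "top"; returns the picture (420x560x3 uint8, red, green, blue); there is no depth.
- vision.calibration(name): a dict with "intrinsics" (3x3 intrinsics, pixels), "k1" (the pictures are not rectified: a ray, as slopes to the right and down, at radius r is drawn at 1 + k1 r^2 times it, then the intrinsics apply), "xyz" and "orientation" of the camera in the world. Camera axes: x right, y down, z forward; pixel columns grow to the right and rows downward; lengths in mm; the calibration is good to about 2 mm. A picture is of the moment at which its call begins. calibration takes no time and is no camera call.
- workorder.job_done(): hands the job in, once; it reports no verdict.
Trained networks look in the newest picture that a camera, given by its name, has taken for a name from the list of things; names that differ only in an ending like _2 or _b are one class to them, and where a whole thing is asked for, a point or a joint stands for the part that bears it (a point fixed in the world has none). Each returns a list of dicts, best first, with "p" (0 to 1); they miss things now and then, are a little off and sometimes report something else, mostly with a low value. They report only what shows in the picture. A call takes as long as a camera call.
- vision.recognise(query, camera): "box" ([left, top, right, bottom] in pixels, round what is visible of it).
- vision.cut_out(query, camera): "pixels" (420x560 bool, what is visible of it) and "box" ([left, top, right, bottom] in pixels, round what is visible of it).
- vision.pinpoint(query, camera): "position" ([column, row] in pixels: a listed point, or the origin of a listed thing).
The state is a dict: "t": time; "joint_pos": joint angles; "qd": joint speeds; "joint_efforts": joint torques, N m; "position": TCP position; "orientation": TCP orientation; "ft_force": force on the tool from outside, world axes, zero at the start; "moment": the same for the moment, N m; "grip_width": finger opening in mm.
Only numpy, scipy, OpenCV 4.12 (cv2) and the standard library are available. Lean on these libraries where they do the work, as an engineer would, in place of code of your own. Each camera call takes 0.05 s, during which the arm holds its last target. There are 200 camera calls.

## Working session

There is one attempt and no reset: what is moved stays moved. The work goes in short steps, Python scripts to look and compute and a shell command to move; the robot and the scene stay as the last step left them, time stands still between calls to the robot, and variables do not carry over. Pictures are saved under pics/ and viewed, about 8 in all and at most 12, crops included, and the job is handed in when it is done.

```bash
mkdir -p pics; cat > h.py <<'E'
import numpy as np, cv2
from scipy.spatial.transform import Rotation as R
from workcell import env, vision, workorder
def ray(name,px):
    c=vision.calibration(name);K=np.array(c["intrinsics"]);k=c["k1"]
    d=(np.linalg.inv(K)@[px[0],px[1],1])[:2];u=d.copy()
    for _ in range(30): u=d/(1+k*(u@u))
    v=R.from_quat(c["orientation"]).apply([u[0],u[1],1]);return np.array(c["xyz"]),v/np.linalg.norm(v)
def tri(rs):
    A=0;b=0
    for o,v in rs:
        P=np.eye(3)-np.outer(v,v);A=A+P;b=b+P@o
    x=np.linalg.solve(A,b);return x,[np.linalg.norm((np.eye(3)-np.outer(v,v))@(x-o)) for o,v in rs]
def proj(name,p):
    c=vision.calibration(name);q=R.from_quat(c["orientation"]).inv().apply(np.array(p)-c["xyz"]);u=q[:2]/q[2]
    u=u*(1+c["k1"]*(u@u));return (np.array(c["intrinsics"])@[u[0],u[1],1])[:2]
E
python3 - <<'E'
from h import *
ims=[]
for n in("scene","top"):
    im=vision.capture(n);ims.append(im)
    cv2.imwrite(f"pics/{n}0.png",im[:,:,::-1])
    c=vision.calibration(n);print(n,np.round(c["xyz"]),c["k1"],np.round(R.from_quat(c["orientation"]).as_matrix()[:,2],2))
P={}
for q in("cap_center","tin"):
    for n in("scene","top"):
        r=vision.pinpoint(q,n);print(q,n,[(np.round(x["position"],1),round(x["p"],2)) for x in r])
        b=vision.recognise(q,n);print('  box',[(np.round(x["box"]),round(x["p"],2)) for x in b])
        P[q,n]=r
    try:
        print(q,tri([ray(n,P[q,n][0]["position"]) for n in("scene","top")]))
    except Exception as e:print(e)
s=env.observe();print(s)
E
```

```text
scene [1133.   67.  846.] 0.044422501868630435 [-0.62 -0.01 -0.78]
top [ 453.   50. 1080.] 0.051727786149222986 [ 0.14  0.01 -0.99]
cap_center scene [(array([208.7, 168.2]), 0.68)]
  box [(array([199., 152., 225., 183.]), 0.97)]
cap_center top [(array([350.9, 249.4]), 0.77)]
  box [(array([341., 239., 369., 265.]), 0.97)]
cap_center (array([516.04447978, -58.72918731, 188.10214473]), [np.float64(2.6533058179298497), np.float64(2.6533058179298328)])
tin scene [(array([310. , 243.3]), 0.85)]
  box [(array([275., 190., 342., 266.]), 0.72)]
tin top [(array([254.1, 240.1]), 0.56)]
  box [(array([220., 210., 288., 274.]), 0.7)]
tin (array([542.32802349, 120.40126754,   8.28848586]), [np.float64(0.014780418395865018), np.float64(0.014780418395824883)])
{'t': 0.5, 'joint_pos': array([ 1.17189202,  0.47701103,  0.02239811,  1.55547309, -0.01153153,
        1.10931447, -0.08310011]), 'qd': array([-4.04012918e-04,  6.53887750e-04, -3.36452106e-04,  4.07983709e-05,
        1.85814631e-04, -2.78274712e-03, -2.30763886e-03]), 'joint_efforts': array([-1.79994866e-03, -5.82222748e+01,  1.53129291e+00, -2.72693038e+01,
       -5.43984259e-02,  1.09057885e-02,  2.13006768e-05]), 'position': array([ 193.54208789, -646.62714122,  222.62553864]), 'orientation': array([ 8.02087886e-01, -5.97206012e-01, -2.17387901e-05, -3.82377786e-05]), 'ft_force': array([ 1.04318072, -0.51195728, -0.61995796]), 'moment': array([-0.03175207,  0.03186454, -0.023848  ]), 'grip_width': 87.87490749368816}
```

```bash
python3 - <<'E'
import cv2,numpy as np
a=cv2.imread("pics/scene0.png");b=cv2.imread("pics/top0.png")
A=cv2.resize(a[130:280,160:360],None,fx=4,fy=4,interpolation=cv2.INTER_CUBIC)[:,:800]
cv2.imwrite("pics/sc.png",A)
B=cv2.resize(b[200:290,210:400],None,fx=4.2,fy=4.2,interpolation=cv2.INTER_CUBIC)
cv2.imwrite("pics/tc.png",B)
E
```

```text
(no output)
```

View pics/sc.png

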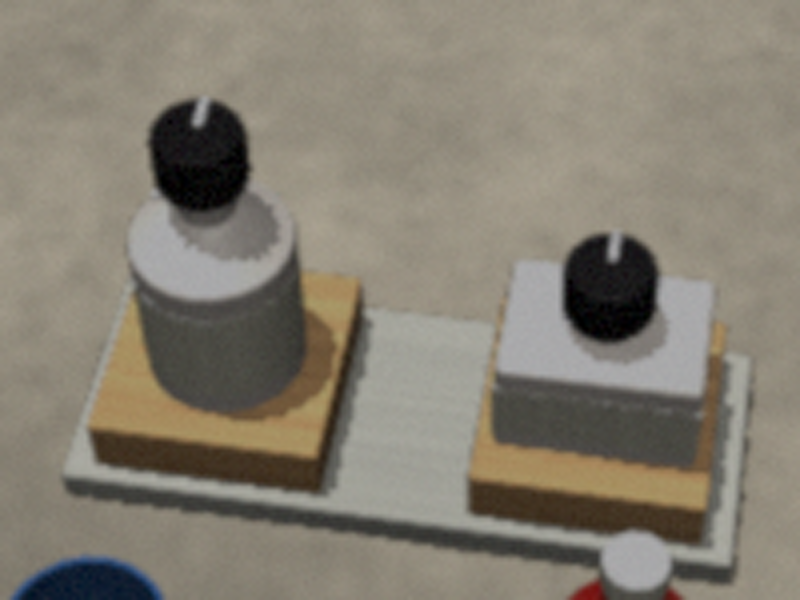

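View pics/tc.png

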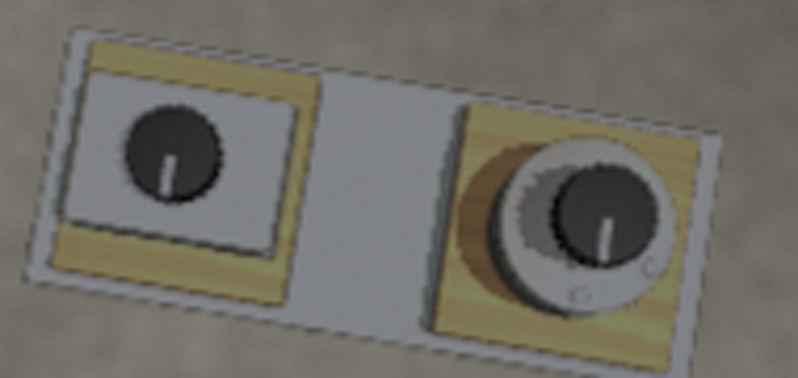

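View pics/top0.png

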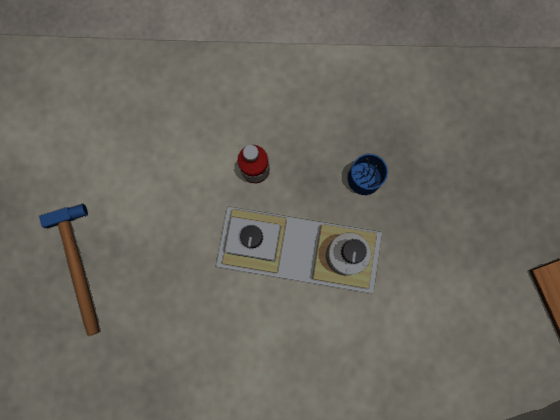

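```bash
cat > fit.py <<'E'
from h import *
from scipy.optimize import least_squares
th=np.linspace(0,2*np.pi,90)
def box(n,p):
    pts=np.array([proj(n,[p[0]+21*np.cos(t),p[1]+21*np.sin(t),p[2]+h]) for t in th for h in(-15,15)])
    return np.r_[pts.min(0),pts.max(0)]
def fit(boxes):
    r=least_squares(lambda p:np.concatenate([box(n,p)-b for n,b in boxes.items()]),[516,-59,188])
    return r.x,r.fun
E
python3 - <<'E'
from fit import *
B={}
for n in("scene","top"):
    vision.capture(n)
    r=max(vision.cut_out("cap_center",n),key=lambda r:r["p"]);m=r["pixels"];ys,xs=np.where(m)
    print(n,r["box"],m.sum(),xs.mean(),ys.mean())
    B[n]=np.array([xs.min(),ys.min(),xs.max()+1,ys.max()+1])-.5
print(B);x,f=fit(B);print(x,f.round(1))
s=env.observe();Rt=R.from_quat(s["orientation"]);print(Rt.as_matrix().round(3))
print("shift tool to grasp(TCP 19 below grasp):",Rt.inv().apply(x-[0,0,19]-s["position"]))
E
```

```text
scene [197.4, 154.2, 224.2, 183.3] 582 208.80068728522338 167.83333333333334
top [339.8, 238.4, 367.5, 263.0] 472 353.4385593220339 250.6843220338983
{'scene': array([196.5, 153.5, 221.5, 182.5]), 'top': array([340.5, 238.5, 365.5, 262.5])}Traceback (most recent call last):
  File "<stdin>", line 8, in <module>
  File "fit.py", line 8, in fit
    r=least_squares(lambda p:np.concatenate([box(n,p)-b for n,b in boxes.items()]),[516,-59,188])
    return func(*args, **kwargs)
    result = trf(vector_fun.fun, vector_fun.jac, x0, f0, J0, lb, ub, ftol, xtol,
                 gtol, max_nfev, x_scale, loss_function, tr_solver,
                 tr_options.copy(), verbose, callback=callback_wrapped)
    return trf_no_bounds(
        fun, jac, x0, f0, J0, ftol, xtol, gtol, max_nfev, x_scale,
        loss_function, tr_solver, tr_options, verbose, callback=callback)
    f_new = fun(x_new)
    self._update_fun()
    ~~~~~~~~~~~~~~~~^^
    self.f = self.fun_wrapped(xp_copy(self.x))
             ~~~~~~~~~~~~~~~~^^^^^^^^^^^^^^^^^
    return np.atleast_1d(self.fun(x))
                         ~~~~~~~~^^^
    return self.f(x, *self.args, **self.kwargs)
           ~~~~~~^^^^^^^^^^^^^^^^^^^^^^^^^^^^^^
  File "fit.py", line 8, in <lambda>
    r=least_squares(lambda p:np.concatenate([box(n,p)-b for n,b in boxes.items()]),[516,-59,188])
                                             ~~~^^^^^
  File "fit.py", line 5, in box
    pts=np.array([proj(n,[p[0]+21*np.cos(t),p[1]+21*np.sin(t),p[2]+h]) for t in th for h in(-15,15)])
                  ~~~~^^^^^^^^^^^^^^^^^^^^^^^^^^^^^^^^^^^^^^^^^^^^^^^^
  File "h.py", line 15, in proj
    c=vision.calibration(name);q=R.from_quat(c["orientation"]).inv().apply(np.array(p)-c["xyz"]);u=q[:2]/q[2]
ValueError: time passes only in moves, steps and waits
```

```bash
sed -i 's/vision.calibration(name)/cal(name)/; 3a import functools\n@functools.cache\ndef cal(n): return vision.calibration(n)' h.py
python3 - <<'E'
from fit import *
x,f=fit({'scene':np.array([196.5,153.5,221.5,182.5]),'top':np.array([340.5,238.5,365.5,262.5])});print("net",x,f.round(1))
B={}
for n,(l,t,r,b) in {"scene":(190,145,232,190),"top":(332,230,375,272)}.items():
    im=cv2.imread(f"pics/{n}0.png")[t:b,l:r].max(2)
    m=(cv2.GaussianBlur(im,(3,3),0)<(70 if n=="scene" else 62)).astype(np.uint8)
    k,lab,st,ce=cv2.connectedComponentsWithStats(m);i=1+st[1:,4].argmax();s=st[i]
    print(n,s,im[::6,::6].tolist()); B[n]=np.array([l+s[0],t+s[1],l+s[0]+s[2],t+s[1]+s[3]])-.5
print(B);x,f=fit(B);print(x,f.round(1))
s=env.observe();Rt=R.from_quat(s["orientation"])
print("shift tool:",Rt.inv().apply(x-[0,0,19]-s["position"]),Rt.as_matrix().round(3))
E
```

```text
net [513.80742332 -60.19537432 186.12372417] [-0.2 -0.3  1.1  0.6 -0.6 -0.9  1.4  1. ]
scene [  8  11  24  28 540] [[147, 147, 150, 155, 156, 156, 146], [146, 145, 156, 154, 154, 144, 147], [146, 151, 58, 67, 30, 148, 148], [151, 142, 24, 28, 23, 32, 146], [147, 150, 23, 25, 22, 8, 155], [147, 149, 5, 11, 17, 17, 155], [150, 159, 117, 5, 18, 111, 121], [144, 171, 168, 127, 133, 120, 110]]
top [  9  10  25  23 420] [[126, 127, 127, 127, 119, 107, 119, 88], [89, 111, 125, 125, 128, 117, 125, 126], [94, 81, 74, 48, 46, 78, 126, 123], [126, 86, 49, 52, 50, 49, 133, 127], [127, 90, 42, 52, 53, 53, 133, 126], [129, 108, 72, 56, 55, 79, 132, 133], [50, 132, 135, 134, 134, 133, 126, 134]]
{'scene': array([197.5, 155.5, 221.5, 183.5]), 'top': array([340.5, 239.5, 365.5, 262.5])}
[513.1514128  -60.30545568 181.61083807] [-0.9 -0.8  1.3  1.  -0.8 -1.3  1.1  1.5]
shift tool: [-470.13310827 -474.29002111   60.07389134] [[ 0.287 -0.958  0.   ]
 [-0.958 -0.287 -0.   ]
 [ 0.    -0.    -1.   ]]
```

```bash
python3 -m pendant '0 0 -45 0 0 0 87; -30 -30 -70 0 0 0 87; -65 -65 -80 0 0 0 87; -100 -100 -80 0 0 0 87; -135 -135 -80 0 0 0 87; -170 -170 -80 0 0 0 87; -205 -205 -80 0 0 0 87; -240 -240 -80 0 0 0 87; -275 -275 -80 0 0 0 87; -310 -310 -80 0 0 0 87; -345 -345 -80 0 0 0 87; -375 -375 -80 0 0 0 87' 40
```

```text
t: 1.9
position: [446.2, -177.3, 303.1]
orientation: [0.802, -0.597, 0.001, -0.0]
ft_force: [0.5, 0.1, -0.5]
grip_width: 87.1
```

```bash
python3 -m pendant '-30 -31 0 0 0 0 87; -60 -63 0 0 0 0 87; -85 -89 0 0 0 0 87; -93 -98 20 0 0 0 87; -93 -98 45 0 0 0 87; -93 -98 65 0 0 0 87; -93 -98 75 0 0 0 87; -93 -98 75 0 0 0 87'
python3 - <<'E'
from h import *
s=env.observe();print(s["position"],s["joint_pos"].round(2),s["ft_force"])
for n,(l,t,r,b) in {"scene":(150,80,300,200),"top":(290,190,430,300)}.items():
    im=vision.capture(n)[:,:,::-1]
    cv2.imwrite(f"pics/{n}1.png",cv2.resize(im[t:b,l:r],None,fx=4,fy=4,interpolation=cv2.INTER_CUBIC))
    print(n,proj(n,s["position"]))
E
```

```text
t: 2.7
position: [512.5, -60.2, 227.1]
orientation: [0.802, -0.597, -0.0, 0.0]
ft_force: [-0.1, -0.0, -0.2]
grip_width: 86.7
[512.53079786 -60.21304027 227.13405906] [ 0.37  0.24 -0.43  1.9   0.12  1.02 -1.39] [-0.05699255 -0.02275741 -0.22404766]
scene [207.2704526  150.48541954]
top [356.3299895  249.87342959]
```

View pics/scene1.png

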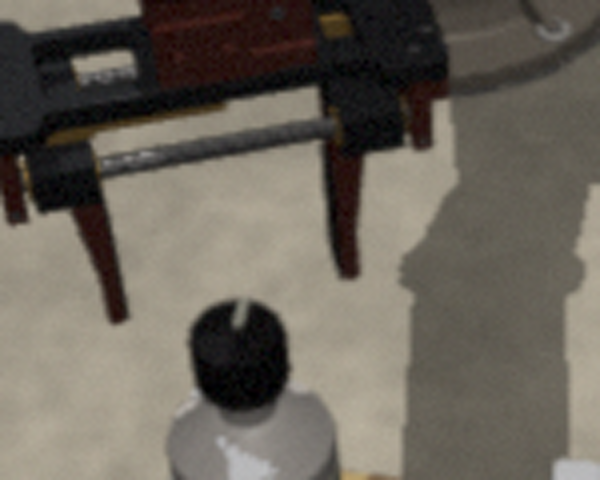

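```bash
python3 -m pendant '0 0 20 0 0 0 87; 0 0 40 0 0 0 87; 0 0 52 0 0 0 87; 0 0 58 0 0 0 87; 0 0 58 0 0 0 60; 0 0 58 0 0 0 50; 0 0 58 0 0 0 44; 0 0 58 0 0 0 38; 0 0 58 0 0 0 30; 0 0 58 0 0 0 30' 10
python3 - <<'E'
from h import *
s=env.observe();print(s["position"],s["grip_width"],R.from_quat(s["orientation"]).inv().apply(s["ft_force"]),s["moment"])
im=vision.capture("scene")[:,:,::-1];cv2.imwrite("pics/s2.png",cv2.resize(im[80:200,150:300],None,fx=4,fy=4,interpolation=cv2.INTER_CUBIC))
E
```

```text
t: 3.8
position: [514.0, -60.2, 171.2]
orientation: [0.802, -0.597, 0.001, -0.001]
ft_force: [-1.3, 1.2, 0.3]
grip_width: 42.3
[514.02629069 -60.24854263 171.16039717] 42.27451961692875 [-1.541868    0.84482331 -0.25396594] [ 0.00613902  0.02533227 -0.01512308]
```

View pics/s2.png

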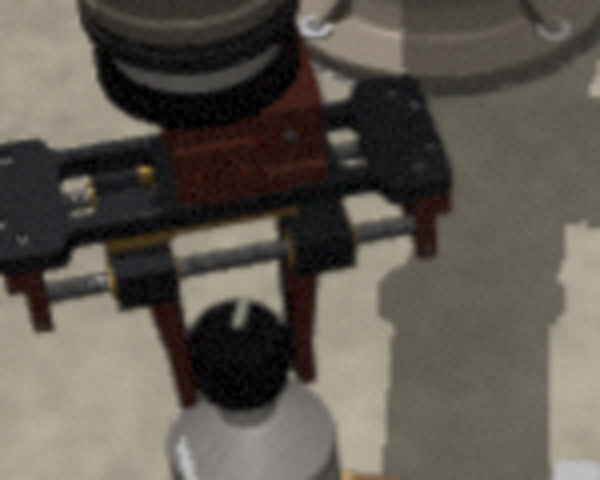

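```bash
python3 -m pendant '0 0 0 0 0 0 20; 0 0 0 0 0 0 20; 0 0 0 0 0 0 20; 0 0 2 0 0 0 20; 0 0 4 0 0 0 20; 0 0 6 0 0 0 20; 0 0 7 0 0 0 20; 0 0 7 0 0 0 20; 0 0 7 0 0 0 20' 45
python3 - <<'E'
from h import *
s=env.observe();print(s["position"],s["grip_width"],R.from_quat(s["orientation"]).inv().apply(s["ft_force"]),s["moment"])
E
```

```text
t: 4.75
position: [514.3, -60.7, 165.0]
orientation: [0.802, -0.597, 0.002, -0.0]
ft_force: [-3.3, 0.3, 9.3]
grip_width: 39.3
[514.26853471 -60.74816544 165.00998969] 39.25764995058627 [-1.24798806  3.00223876 -9.32523699] [ 0.06294101  0.86386587 -0.03339426]
```

```bash
python3 -m pendant '0 0.5 1.5 0 0 0 20; 0 0.7 2.5 0 0 0 20; 0 0.7 2.5 0 0 -0.05 20; 0 0.7 2.5 0 0 -0.16 20; 0 0.7 2.5 0 0 -0.28 20; 0 0.7 2.5 0 0 -0.4 20; 0 0.7 2.5 0 0 -0.52 20; 0 0.7 2.5 0 0 -0.64 20; 0 0.7 2.5 0 0 -0.76 20; 0 0.7 2.5 0 0 -0.88 20; 0 0.7 2.5 0 0 -0.98 20; 0 0.7 2.5 0 0 -1.07 20'
python3 - <<'E'
from h import *
s=env.observe();q=R.from_quat(s["orientation"]);print(s["position"],s["grip_width"],q.inv().apply(s["ft_force"]),s["moment"],(q*R.from_quat([.802,-.597,0,0]).inv()).as_rotvec())
for n,(l,t,r,b) in {"scene":(160,110,260,200),"top":(290,190,430,300)}.items():
    im=vision.capture(n)[:,:,::-1]
    cv2.imwrite(f"pics/{n}3.png",cv2.resize(im[t:b,l:r],None,fx=6,fy=6,interpolation=cv2.INTER_CUBIC))
E
```

```text
t: 5.95
position: [514.0, -60.6, 163.6]
orientation: [0.995, -0.102, 0.002, 0.001]
ft_force: [-3.9, 0.2, 10.1]
grip_width: 39.5
[513.98649096 -60.57318613 163.60118663] 39.451113831204204 [ -3.84441996   0.60671513 -10.13255305] [ 0.21703955  0.82191674 -0.06772732] [-0.00343751 -0.00244367  1.07455524]
```

View pics/scene3.png

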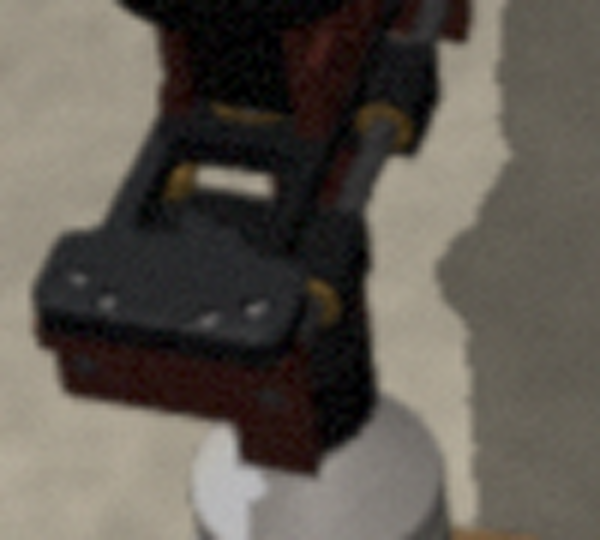

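```bash
python3 -m pendant '0 0 0 0 0 0 20; 0 0 0 0 0 0 50; 0 0 0 0 0 0 70; 0 0 0 0 0 0 87; 0 0 0 0 0 0 87; 0 0 0 0 0 0 87; 0 0 -20 0 0 0 87; 0 0 -50 0 0 0 87; 0 0 -90 0 0 0 87; 0 0 -130 0 0 0 87; 0 0 -150 0 0 0 87'
python3 -m pendant '0 30 0 0 0 0 87; 0 75 0 0 0 0 87; 0 120 0 0 0 0 87; 0 165 0 0 0 0 87; 0 210 0 0 0 0 87; 0 240 0 0 0 0 87; 0 250 0 0 0 0 87; 0 250 0 0 0 0 87'
python3 - <<'E'
from h import *
s=env.observe();print(s["position"],s["qd"].round(3),s["ft_force"])
o=[]
for n,(l,t,r,b) in {"scene":(180,135,246,235),"top":(322,220,388,320)}.items():
    im=vision.capture(n)[:,:,::-1];cv2.imwrite(f"pics/{n}4f.png",im)
    o.append(cv2.resize(im[t:b,l:r],None,fx=6,fy=6,interpolation=cv2.INTER_CUBIC))
cv2.imwrite("pics/4.png",np.hstack(o))
B={}
for n in("scene","top"):
    print(n,[(np.round(x["position"],1),x["p"]) for x in vision.pinpoint("cap_center",n)],[np.round(x["box"],1) for x in vision.recognise("cap_center",n)])
E
```

```text
t: 7.15
position: [514.7, -60.0, 317.1]
orientation: [0.995, -0.103, 0.004, 0.001]
ft_force: [1.1, -0.3, 0.1]
grip_width: 86.5
t: 7.95
position: [462.9, -305.7, 316.7]
orientation: [0.995, -0.104, 0.004, 0.0]
ft_force: [-0.7, 0.2, 0.1]
grip_width: 87.0
[ 462.94453898 -305.6526427   316.74915929] [-0.032 -0.015 -0.049  0.014 -0.014  0.    -0.019] [-0.69937422  0.17853442  0.09124065]
scene [(array([209.2, 169.2]), 0.89)] [array([198.1, 154.5, 223.6, 184.7]), array([198.9, 156.9, 223.4, 180.7])]
top [(array([353.7, 251.7]), 0.84)] [array([341. , 237.5, 365.9, 265.6])]
```

View pics/4.png

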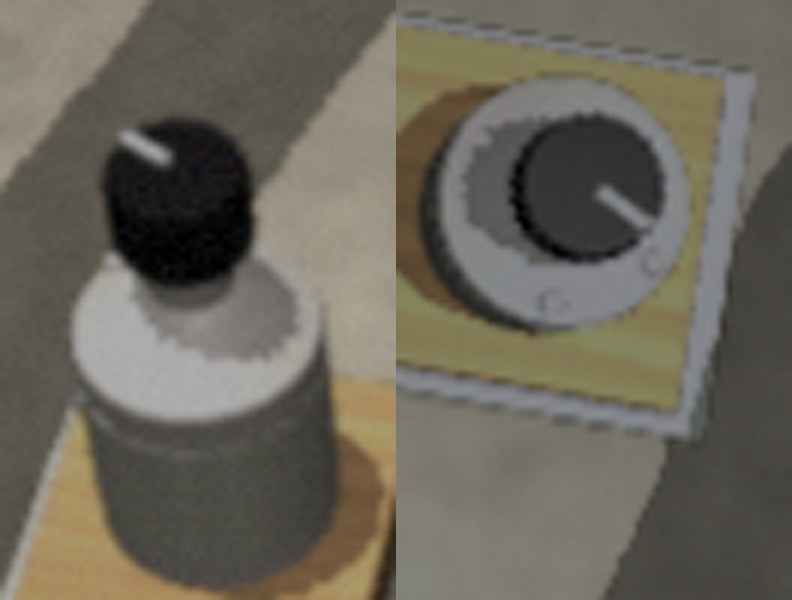

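```bash
python3 - <<'E'
from h import *
a=cv2.imread("pics/scene0.png");g=cv2.imread("pics/scene4f.png")
for n in("scene","top"):
  for f in("0","4f"):
    im=cv2.imread(f"pics/{n}{f}.png"); l,t,r,b={"scene":(194,145,228,190),"top":(332,230,375,272)}[n]
    G=cv2.GaussianBlur(im[t:b,l:r].max(2),(3,3),0)
    if n=="scene":
        # sub-pixel bottom edge (cap->neck) & top edge along central columns
        c=G[:,11:21].astype(float).mean(1);d=np.where(c<65)[0]
        i,j=d[0],d[-1];print(f,"top",t+i-(65-c[i])/(c[i-1]-c[i]),"bot",t+j+(65-c[j])/(c[j+1]-c[j]))
    m=(G>=75).astype(np.uint8) if n=="top" else None
    if n=="top":
        x=im[236:268,336:372].max(2).astype(np.uint8)
        M=(cv2.GaussianBlur(im[:,:,:],(3,3),0).max(2)<65).astype(np.uint8)[230:272,332:375]
        k,lab,st,ce=cv2.connectedComponentsWithStats(M);i=1+st[1:,4].argmax();print(f,st[i],ce[i])
from h import proj
print(proj("scene",[513.5,-60,185]),proj("scene",[513.5,-60,177]))
E
```

```text
0 top 159.42 bot 183.0530303030303
4f top 154.41552511415526 bot 182.97695852534562
0 [  9  10  25  24 432] [20.67361111 20.55787037]
4f [  9  10  25  24 426] [19.96244131 20.83333333]
[209.8489426  168.42003732] [210.30406553 171.60123437]
```

```bash
python3 -m pendant '0 0 0 0 0 0 87; 0 0 0 0 0 0 87'; python3 -c "
from workcell import workorder;print(workorder.job_done())"
```

```text
t: 8.45
position: [464.5, -302.2, 317.5]
orientation: [0.995, -0.101, 0.004, 0.001]
ft_force: [0.5, -0.8, -0.1]
grip_width: 87.0
the job is handed in; nothing more can be done
None
```

The cap on the tall bottle is unlocked and still on the bottle, and I handed the job in at about 8.5 s. I gripped the cap across its diameter and pressed it down about 7.5 mm. I turned it 1.07 rad anticlockwise while it was held down, then opened the gripper and backed away to clear air.

**Turn:** the wrist turned 1.075 rad. In the top picture the white rib turned about 59° (1.03 rad) by eye and now points at the second stud. The two differ by about 0.04 rad, but both are past the 0.9 unlock point.

**Height:** the cap's lower edge in the scene picture is back where it started, at row 183.0 against 183.1. A cap still held down would show about 3 pixels lower. The same script's upper-edge reading differed by 5 pixels, because the rib crossed that strip in the first picture, so I did not use it.

**Forces and clearance:** the wrist force read about 10 N while pressed and turned, and about zero at the end. The gripper stayed well clear of the tin throughout.

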